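# Load the UV viewer and hold its shield half open for picking

### The job

Stand the small glass dish of dark sediment centrally on the raised violet window of the UV viewer and let go of it there, while the amber shield still stands open behind the window. Then swing the shield (the black bar on its edge is the handle) gently down over the dish to 45 degrees, half way between upright and shut, and keep holding it at that angle: its hinge is slack, so it would fall shut on the colleague who is about to pick grains under it, and your program finishes while still holding it. Do not drop the dish, do not let the shield fall or go much below 45 degrees, and leave the empty dish, the vial and the pen where they are.

Things in the scene. Friction and masses are not known exactly. Their poses are not given: they have to be found in the camera images.
- uv_viewer: Bench-top UV viewer (transilluminator), fixed: white housing 220 x 220 mm, top 55 mm above the bench, with an amber hinged shield at the rear. Origin: centre of its underside, on the bench. Its x axis points from its front panel (green rocker switch, black knob) to the hinge at its rear, z up; front is roughly towards the robot. Two aluminium hinge cheeks with black thumb-screws at the rear corners reach z = 105 mm and y = -120 to +120 mm.
- window_centre (a point): Centre of the top face of the square violet filter window, 84 x 84 mm with its thin black edge, which stands 8 mm proud of the housing; the top face is 63 mm above the bench and 15 mm in front of the viewer's origin. Axes as the viewer's.
- shield_hinge (a point): Middle of the shield's hinge line, 92 mm above the bench and 95 mm behind the viewer's origin; the hinge line runs along the viewer's y axis. Axes as the viewer's.
- shield_handle (a point): Middle of the shield's pull bar: a black round bar of 11 mm diameter, 110 mm long, parallel to the hinge line and 190 mm from it, 30 mm beyond the shield's metal front edge on two thin posts 45 mm either side of the middle. A gripper can close on it from above between the posts, and the bar can turn between the fingers. With the shield at angle a it lies 190 mm x cos(a) in front of the hinge line and 190 mm x sin(a) above it.
- uv_shield (a joint): Angle of the amber shield (4 mm acrylic, 198 mm wide, with 24 mm folded sides, about 0.3 kg) in rad: 0 = shut (level over the window), pi/2 = upright, 1.78 = leaning back against its stop, where it starts and rests by itself, its bar then about 278 mm above the bench and 40 mm behind the hinge line; carry things in from the front, not through it. The hinge is almost frictionless: in front of upright the shield falls shut unless held. At 45 degrees the bar carries about 1 N.
- sample_dish: The sample: round glass dish of 60 mm outer diameter, 14 mm high, filled with dark grey-brown sediment (a fixed layer), about 0.05 kg. Loose, stands upright. Origin: centre of its underside. Take it across its diameter from above. (The wider dish of sediment, 85 mm, farther back by the books is fixed and not meant.)
- empty_dish: Bystander: empty clear glass dish, 60 mm diameter, 12 mm high. Origin: centre of its underside. Loose. It and the sample dish swap places from start to start.
- vial: Bystander: small glass vial with a blue cap, 29 mm diameter, 54 mm tall, standing. Origin: centre of its underside. Loose.
- pen: Bystander: white pen with blue end, 148 mm long, lying to the left. Origin: middle of its underside. Loose.

How it is judged:
By the outcome, as a careful person would: the job done as asked, in the order asked, and still so for the second after the job is handed in, while the arm keeps its last pose, push and grip.
It also fails if it takes over 58 s, if anything falls off the work surface, if the arm or the gripper's body presses on something with over 40 N, if the wrist force passes 120 N, or if a joint passes its speed limit or range.

### The arm

A 6-joint arm with a two-finger parallel gripper is mounted at the origin on a cart in front of the work surface, level with it; the furniture and walls round the work are solid. World frame = base frame: x ahead of the robot, y to its left, z up, the work surface at z = 0. Lengths are in m, angles in rad, forces in N, time in s.
With the tool pointing down it reaches from about 0.375 to 0.9 m from the base axis. Payload 3.1 kg.
Tool frame: the origin (TCP) lies at the very end of the fingers, on their centre line; the grasp point (between the pads) lies 19 mm behind it; z points along the fingers, y is the line along which they close (so a half turn about z gives the same grasp; the last joint's range is limited). The gripper opens to 85 mm and grips with 20 to 120 N. Pads are 22 mm wide; open, the fingers measure 114 mm over their backs; the gripper's body (76 mm by 85 mm) begins 54 mm behind the grasp point. The pads swing forward as they close: fully open they stand 13 mm farther back than shut.
Start: joints at [-1.325, 0.527, 1.433, -0, 1.181, -0.178], TCP at [0.257, -0.57, 0.231] pointing down, gripper open.
Joint ranges: [-3.08, 3.08], [-0.75, 2.2], [0.22, 2.44], [-1.43, 4.57], [0, 2.65], [-2.85, 2.85]. Speed limits (rad/s): [2.79, 2.79, 3.14, 3.14, 3.14, 3.14].

### API

Orientations are given as a unit quaternion [x, y, z, w].
In Python, from station import manip gives the robot as it stands.
- The arm moves only by the shell command python3 -m handwheel 'ROWS' [FORCE]. ROWS is JSON, a list of rows, each a list of 7 numbers: the shift along the world's x, y, z in mm, then the turn, a rotation vector about the world's x, y, z in degrees, then the opening, from 0 (shut) to 1 (fully open). A call has exactly 10 rows; each row shifts and turns the commanded pose from where the row before left it; what a row does not reach is not made up. A row lasts 1/8 s, in which the tool goes at most 62.5 mm and 10.7 degrees, less where a joint would pass 70% of its speed; a pose out of reach is approached as far as the arm can. A call is refused whole if a number of a shift passes 62.5 or a number of a turn 10.7, either way. A call with a gripper value outside its range is refused whole. The fingers move at their own pace and stop on an object; FORCE is the grip in N (left out, the last holds). Time passes only in rows, so rows that do not move let the fingers close, or fill a call up. It gives the time, the measured TCP pose, the force, the opening and the grip force at its end, in the units of the state.
- manip.sense(): the state, without advancing time (a new reading comes with each control period).
- manip.snapshot(name): name is "scene" or "top" or "wrist"; returns the picture (400x640x3 uint8, red, green, blue); there is no depth.
- manip.get_calibration(name): a dict with "K" (3x3 intrinsics, pixels), "k1" (the pictures are not rectified: a ray, as slopes to the right and down, at radius r is drawn at 1 + k1 r^2 times it, then the intrinsics apply), "rvec" (rotation vector, rad) and "tvec" (3), from world to camera coordinates, as OpenCV has them. Camera axes: x right, y down, z forward; pixel columns grow to the right and rows downward; lengths in m; the calibration is good to about 2 mm. A picture is of the moment at which its call begins: read the wrist's pose just before it. get_calibration takes no time and is no camera call; for the wrist camera it gives the pose at the moment of the call.
- manip.sign_off(): hands the job in; it is judged then, once.
The state is a dict: "t": time; "q": joint angles; "qd": joint speeds; "tau": joint torques, N m; "tcp_pos": TCP position; "tool_rot": TCP orientation; "force": force on the tool from outside, world axes, zero at the start; "ft_torque": the same for the moment, N m; "finger_gap": opening from 0.0 (shut) to 1.0 (fully open); "gripper_force": force on a finger pad.
Only numpy, scipy, OpenCV 4.12 (cv2) and the standard library are available. Lean on these libraries where they do the work, as an engineer would, in place of code of your own. Each camera call takes 0.05 s, during which the arm holds its last target. There are 200 camera calls.

## Working session

There is one attempt and no reset: what is moved stays moved. The work goes in short steps, Python scripts to look and compute and a shell command to move; the robot and the scene stay as the last step left them, time stands still between calls to the robot, and variables do not carry over. Pictures are saved under pics/ and viewed, at most 10 in all, crops included, and the job is handed in when it is done.

```bash
mkdir -p pics; ls; cat > h.py <<'E'
import numpy as np, cv2
from station import manip
def snap(name,fn):
    c=manip.get_calibration(name); im=np.array(manip.snapshot(name)); cv2.imwrite('pics/'+fn,im[:,:,::-1]); np.save('pics/'+fn[:-4]+'.npy',im); return im,c
def ray(c,u,v):
    K=np.array(c['K']);d=np.array([(u-K[0,2])/K[0,0],(v-K[1,2])/K[1,1]]);s=d.copy()
    for _ in range(20): s=d/(1+c['k1']*(s@s))
    R=cv2.Rodrigues(np.array(c['rvec'],float))[0];t=np.array(c['tvec'],float).ravel()
    return -R.T@t, R.T@np.array([s[0],s[1],1])
def onz(c,u,v,z):
    o,d=ray(c,u,v); return o+d*(z-o[2])/d[2]
def proj(c,P):
    R=cv2.Rodrigues(np.array(c['rvec'],float))[0];p=R@np.array(P)+np.array(c['tvec']).ravel();s=p[:2]/p[2];s=s*(1+c['k1']*(s@s));K=np.array(c['K']);return s*[K[0,0],K[1,1]]+K[:2,2]
E
python3 - <<'E'
from h import *
import pickle
cs={}
for n in('top','scene'):
    im,c=snap(n,n+'0.png');cs[n]=c;print(n,c)
pickle.dump(cs,open('cs.pkl','wb'))
print(manip.sense())
E
```

```text
pics
top {'K': array([[508.8451038 ,   0.        , 315.28984222],
       [  0.        , 508.8451038 , 193.87850746],
       [  0.        ,   0.        ,   1.        ]]), 'k1': -0.06759125968262891, 'rvec': array([ 2.14387258, -2.15266763,  0.11308245]), 'tvec': array([0.0064137 , 0.50807681, 1.53195238])}
scene {'K': array([[439.16338158,   0.        , 321.96884797],
       [  0.        , 439.16338158, 205.22746189],
       [  0.        ,   0.        ,   1.        ]]), 'k1': 0.022972574365336906, 'rvec': array([ 0.93365695, -2.5297993 ,  1.02891902]), 'tvec': array([0.38206694, 0.29406244, 1.00577503])}
{'t': 0.1, 'q': array([-1.32550425e+00,  5.28353862e-01,  1.43376495e+00,  2.31028079e-06,
        1.18142709e+00, -1.78539057e-01]), 'qd': array([ 0.00059714, -0.00239031, -0.00269264, -0.00129208, -0.00028561,
       -0.00117967]), 'tau': array([-1.28189313e-04, -4.43303668e+01, -1.78587037e+01, -1.69112591e-04,
        3.92833652e-03,  2.25279439e-05]), 'tcp_pos': array([ 0.2568809 , -0.56906232,  0.2304463 ]), 'tool_rot': array([ 9.77629428e-01,  2.10332469e-01, -3.15225786e-05, -9.76115219e-04]), 'force': array([ 0.03576876,  0.28314188, -0.14466131]), 'ft_torque': array([-0.02023552,  0.01934884, -0.04815893]), 'gripper_force': 0.0, 'finger_gap': 0.9988958396615902}
```

View pics/top0.png

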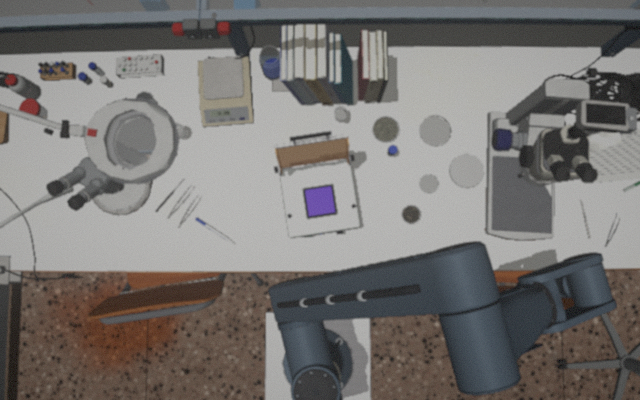

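View pics/scene0.png

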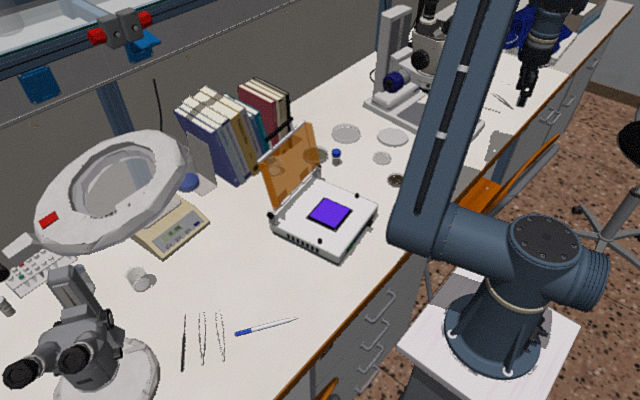

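Top view: the sample dish is at about (411,214) and the empty dish at (429,184). The vial's blue cap is at (393,151), the violet window at (320,201), and the shield bar runs from (290,140) to (331,134). The scene view agrees.

```bash
python3 - <<'E'
from h import *
import pickle
cs=pickle.load(open('cs.pkl','rb'));c=cs['top'];im=np.load('pics/top0.npy')
hsv=cv2.cvtColor(im,cv2.COLOR_RGB2HSV)
m=cv2.inRange(hsv,(120,100,80),(150,255,255)); m[:,:290]=0;m[:,350:]=0;m[:170]=0
pts=np.argwhere(m)[:,::-1].astype(np.float32)
W=np.array([onz(c,u,v,.063) for u,v in pts]);print('win',W.mean(0),len(pts))
r=cv2.minAreaRect(np.float32(W[:,:2]*1000));print(r)
g=im.max(2);m=np.zeros_like(g);m[198:230,395:427]=(g[198:230,395:427]<130)
n,l,s,ce=cv2.connectedComponentsWithStats(m);k=1+s[1:,4].argmax();print(s[k],ce[k]);D=onz(c,*ce[k],.010)
q=np.argwhere(l==k)[:,::-1];Q=np.array([onz(c,u,v,.01) for u,v in q]);print('dish',D,Q.min(0),Q.max(0))
for n,u,v,z in(('empty',429,184,.006),('vial',393,151,.054),('barL',290.5,140,.278),('barR',330.5,134,.278)):print(n,onz(c,u,v,z))
# scene check
cs2=cs['scene'];print('scene px of window, dish',proj(cs2,W.mean(0)),proj(cs2,D))
im2=np.load('pics/scene0.npy');h2=cv2.cvtColor(im2,cv2.COLOR_RGB2HSV);m2=cv2.inRange(h2,(120,100,80),(150,255,255));m2[:190]=0;m2[240:]=0;m2[:,:300]=0;m2[:,360:]=0;print(np.argwhere(m2).mean(0)[::-1])
E
```

```text
win [ 0.48304043 -0.00885501  0.063     ] 735
((483.0694274902344, -9.10015869140625), (81.61125183105469, 82.32185363769531), 8.512510299682617)
[402 206  18  18 253] [410.743083   214.03162055]
dish [ 0.44634089 -0.29073229  0.01      ] [ 0.41853797 -0.31660053  0.01      ] [ 0.47139551 -0.26348796  0.01      ]
empty [ 0.54056156 -0.3510605   0.006     ]
vial [ 0.63618753 -0.23415305  0.054     ]
barL [0.62016367 0.06432073 0.278     ]
barR [ 0.63547905 -0.04072501  0.278     ]
scene px of window, dish [329.48650965 212.42975714] [396.81365235 179.29055692]
[329.26744186 212.42151163]
```

Window at (0.483, -0.009), yaw about 8.4°, with size and bar position consistent. Dish at (0.446, -0.291). I'm moving above the dish for a close look.

```bash
python3 -m handwheel '[[19,28,-8,0,0,0,1],[19,28,-8,0,0,0,1],[19,28,-8,0,0,0,1],[19,28,-8,0,0,0,1],[19,28,-8,0,0,0,1],[19,28,-8,0,0,0,1],[19,28,-8,0,0,0,1],[19,28,-8,0,0,0,1],[19,28,-8,0,0,0,1],[19,28,-8,0,0,0,1]]' 40
python3 - <<'E'
from h import *
import pickle
im,c=snap('wrist','w1.png');pickle.dump(c,open('w1.pkl','wb'))
print(manip.sense()['tcp_pos'],manip.sense()['q'],proj(c,(.446,-.291,.01)))
E
```

```text
t: 1.35
tcp_pos: [0.4474, -0.2886, 0.1508]
tool_rot: [0.978, 0.21, -0.0, -0.0]
force: [0.4, 0.7, -0.3]
finger_gap: 0.997
gripper_force: 0.0
[ 0.44819285 -0.28447319  0.14977281] [-0.77758848  0.5195943   1.7446809   0.0031346   0.88166876  0.36564243] [319.58012318 189.62538183]
```

View pics/w1.png

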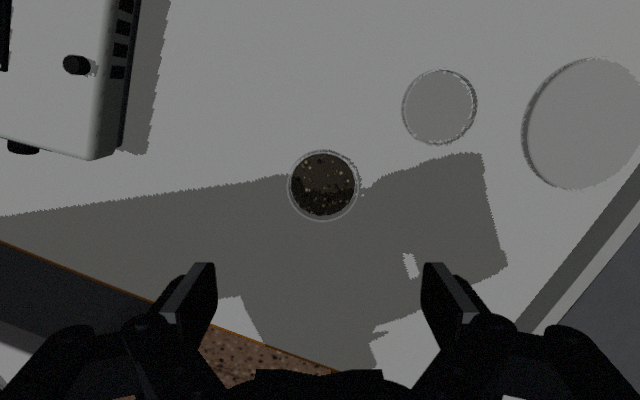

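The wrist view shows the sample dish as a circle centred near (324,185), radius about 36 px. The empty dish is at (439,107), clear of the fingers.

```bash
python3 - <<'E'
from h import *
import pickle
c=pickle.load(open('w1.pkl','rb'));im=np.load('pics/w1.npy')
m=np.zeros((400,640),np.uint8);m[145:225,285:365]=(im[145:225,285:365].max(2)<80)
m=cv2.morphologyEx(m,cv2.MORPH_OPEN,np.ones((5,5)))
n,l,s,ce=cv2.connectedComponentsWithStats(m);k=1+s[1:,4].argmax();print(s[k],ce[k],onz(c,*ce[k],.010),onz(c,324,185,.012),onz(c,439,107,.006))
print(manip.sense()['tcp_pos'])
E
```

```text
[ 291  153   64   67 3372] [322.62811388 186.33007117] [ 0.44963539 -0.2921408   0.01      ] [ 0.45160667 -0.29246442  0.012     ] [ 0.54642208 -0.35004209  0.006     ]
[ 0.44819285 -0.28447319  0.14977281]
```

```bash
python3 -m handwheel '[[2,-2,-20,0,0,0,1],[0,0,-20,0,0,0,1],[0,0,-20,0,0,0,1],[0,0,-20,0,0,0,1],[0,0,-20,0,0,0,1],[0,0,-10,0,0,0,1],[0,0,0,0,0,0,1],[0,0,0,0,0,0,1],[0,0,0,0,0,0,1],[0,0,0,0,0,0,1]]' 40
python3 - <<'E'
from h import *
print(manip.sense()['tcp_pos'])
E
```

```text
t: 2.65
tcp_pos: [0.4493, -0.2919, 0.0419]
tool_rot: [0.978, 0.21, 0.0, 0.0]
force: [-0.3, 0.6, -0.2]
finger_gap: 1.002
gripper_force: 0.0
[ 0.44930028 -0.29190528  0.04187888]
```

```bash
python3 -m handwheel '[[0,0,-10,0,0,0,1],[0,0,-10,0,0,0,1],[0,0,-10,0,0,0,1],[0,0,-6,0,0,0,1],[0,0,-5,0,0,0,1],[0,0,0,0,0,0,0.8],[0,0,0,0,0,0,0.7],[0,0,0,0,0,0,0.65],[0,0,0,0,0,0,0.5],[0,0,0,0,0,0,0.5]]' 35
```

```text
t: 3.9
tcp_pos: [0.4491, -0.2917, 0.0009]
tool_rot: [0.978, 0.21, 0.0, 0.0]
force: [-0.9, 1.1, 6.7]
finger_gap: 0.673
gripper_force: 37.6
```

```bash
python3 -m handwheel '[[0,0,4,0,0,0,0.5],[0,0,10,0,0,0,0.5],[0,0,16,0,0,0,0.5],[0,0,20,0,0,0,0.5],[0,0,20,0,0,0,0.5],[0,0,20,0,0,0,0.5],[0,0,20,0,0,0,0.5],[0,0,20,0,0,0,0.5],[0,0,10,0,0,0,0.5],[0,0,0,0,0,0,0.5]]'
python3 - <<'E'
from h import *
import pickle
im,c=snap('wrist','w2.png');pickle.dump(c,open('w2.pkl','wb'))
E
```

```text
t: 5.15
tcp_pos: [0.4494, -0.292, 0.1413]
tool_rot: [0.978, 0.21, 0.001, 0.001]
force: [0.5, 0.3, -0.6]
finger_gap: 0.674
gripper_force: 37.5
```

View pics/w2.png

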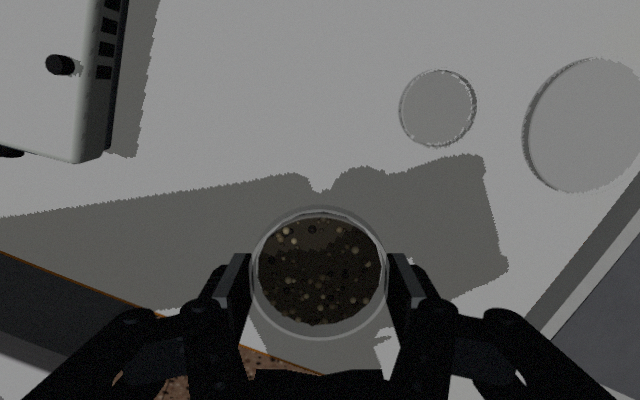

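The dish is held level between the pads, centred near (319,272). Now over to the window, turning the closing line to the viewer's x axis.

```bash
python3 - <<'E'
from h import *
import pickle
c=pickle.load(open('w2.pkl','rb'))
print(onz(c,319.5,272,.151)-np.array([.4494,-.292,.1413]))
E
python3 -m handwheel '[[0,12,0,0,0,4,0.5],[0,22,0,0,0,7,0.5],[4,35,0,0,0,9,0.5],[4,35,0,0,0,9,0.5],[5,35,0,0,0,9,0.5],[5,35,0,0,0,9,0.5],[5,35,0,0,0,9,0.5],[5,35,0,0,0,8,0.5],[4,24,0,0,0,6,0.5],[2,15,0,0,0,4,0.5]]'
python3 -m handwheel '[[0,0,-4,0,0,0,0.5],[0,0,-8,0,0,0,0.5],[0,0,-8,0,0,0,0.5],[0,0,-8,0,0,0,0.5],[0,0,-8,0,0,0,0.5],[0,0,-4,0,0,0,0.5],[0,0,0,0,0,0,0.5],[0,0,0,0,0,0,0.5],[0,0,0,0,0,0,0.5],[0,0,0,0,0,0,0.5]]'
python3 - <<'E'
from h import *
import pickle
im,c=snap('wrist','w3.png');pickle.dump(c,open('w3.pkl','wb'))
print(proj(c,(.483,-.009,.063)),manip.sense()['q'])
E
```

```text
[2.97654905e-03 5.64890819e-05 9.70000000e-03]
t: 6.45
tcp_pos: [0.4824, -0.0072, 0.1394]
tool_rot: [0.653, 0.758, -0.0, -0.001]
force: [0.0, 0.6, -0.4]
finger_gap: 0.678
gripper_force: 37.5
t: 7.7
tcp_pos: [0.4832, -0.0087, 0.1005]
tool_rot: [0.654, 0.756, 0.0, 0.0]
force: [0.3, -0.7, -0.5]
finger_gap: 0.673
gripper_force: 37.5
[316.97581236 233.6009212 ] [-2.49754529e-01  5.58027263e-01  1.90024508e+00 -1.08082606e-05
  6.82911607e-01 -3.94305890e-01]
```

View pics/w3.png

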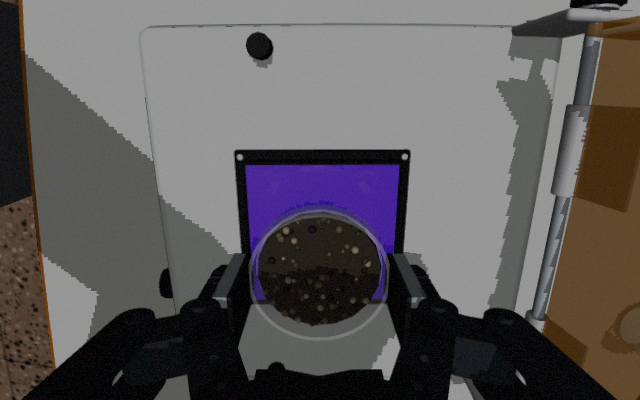

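The wrist view shows the dish held over the violet window. The window's far corners are at (235,150) and (410,150), and the dish is centred at (319.5,272).

```bash
python3 - <<'E'
from h import *
import pickle
c=pickle.load(open('w3.pkl','rb'))
A=onz(c,235,150,.063);B=onz(c,410.5,150,.063);d=B-A;L=np.linalg.norm(d);d/=L;n=np.array([d[1],-d[0],0])
print(A,B,L,np.degrees(np.arctan2(d[1],d[0])),'win',(A+B)/2+n*.042)
print('dish',onz(c,319.5,272,.1005+.010),onz(c,319.5,272,.1005+.013))
E
```

```text
[0.43453013 0.03080454 0.063     ] [0.52410613 0.0438976  0.063     ] 0.09052782669352837 8.315865379584542 win [ 0.4853926  -0.00420733  0.063     ]
dish [ 0.48395326 -0.0067125   0.1105    ] [ 0.48370831 -0.00509601  0.1135    ]
```

```bash
python3 -m handwheel '[[1,1,-8,0,0,0,0.5],[0,0,-8,0,0,0,0.5],[0,0,-7,0,0,0,0.5],[0,0,-5,0,0,0,0.5],[0,0,-3,0,0,0,0.5],[0,0,-2,0,0,0,0.5],[0,0,-1,0,0,0,0.5],[0,0,-1,0,0,0,0.5],[0,0,0,0,0,0,0.5],[0,0,0,0,0,0,0.5]]'
```

```text
t: 9.0
tcp_pos: [0.4841, -0.0077, 0.0654]
tool_rot: [0.654, 0.756, 0.0, 0.0]
force: [0.5, 1.1, -1.0]
finger_gap: 0.675
gripper_force: 37.5
```

```bash
python3 -m handwheel '[[0,0,-1,0,0,0,0.5],[0,0,0,0,0,0,0.5],[0,0,-0.5,0,0,0,0.5],[0,0,0,0,0,0,0.5],[0,0,0,0,0,0,0.5],[0,0,0,0,0,0,0.5],[0,0,0,0,0,0,0.5],[0,0,0,0,0,0,0.5],[0,0,0,0,0,0,0.5],[0,0,0,0,0,0,0.5]]'
```

```text
t: 10.25
tcp_pos: [0.4841, -0.0077, 0.0639]
tool_rot: [0.654, 0.756, 0.0, 0.0]
force: [-0.4, 0.6, 4.4]
finger_gap: 0.677
gripper_force: 38.0
```

Contact with the window felt at 4 N. Releasing slowly and backing up.

```bash
python3 -m handwheel '[[0,0,0,0,0,0,0.7],[0,0,0,0,0,0,0.75],[0,0,0,0,0,0,0.85],[0,0,0,0,0,0,1],[0,0,0,0,0,0,1],[0,0,5,0,0,0,1],[0,0,15,0,0,0,1],[0,0,25,0,0,0,1],[0,0,30,0,0,0,1],[0,0,30,0,0,0,1]]'
python3 -m handwheel '[[-4,0,40,0,0,0,1],[0,0,45,0,0,0,1],[0,0,45,0,0,0,1],[0,0,45,0,0,0,1],[0,0,30,0,0,0,1],[0,0,10,0,0,0,1],[0,0,0,0,0,0,1],[0,0,0,0,0,0,1],[0,0,0,0,0,0,1],[0,0,0,0,0,0,1]]'
python3 - <<'E'
from h import *
import pickle
im,c=snap('wrist','w4.png');pickle.dump(c,open('w4.pkl','wb'))
x=np.array([.989,.146,0]);h=np.array([.592,.007,.092])
w=np.array([.4842,-.0075,.063]);h=w+.110*x;h[2]=.092
b=h+190e-3*(np.cos(1.78)*-x+np.sin(1.78)*np.array([0,0,1]))
y=np.array([-.146,.989,0])
print(b,proj(c,w),proj(c,b),proj(c,b+.055*y),proj(c,b-.055*y),manip.sense()['tcp_pos'])
E
```

```text
t: 11.5
tcp_pos: [0.484, -0.0077, 0.1708]
tool_rot: [0.654, 0.756, 0.0, 0.0]
force: [-0.5, 0.3, -0.4]
finger_gap: 0.995
gripper_force: 0.0
t: 12.75
tcp_pos: [0.4798, -0.0076, 0.3829]
tool_rot: [0.654, 0.756, -0.0, -0.001]
force: [0.5, -0.4, 0.0]
finger_gap: 1.001
gripper_force: 0.0
[0.63201534 0.01432107 0.27785736] [321.96749539 151.82486099] [523.8100677  198.62590593] [536.27214492 123.86447317] [511.93286983 264.95448917] [ 0.47990114 -0.00764915  0.38314428]
```

View pics/w4.png

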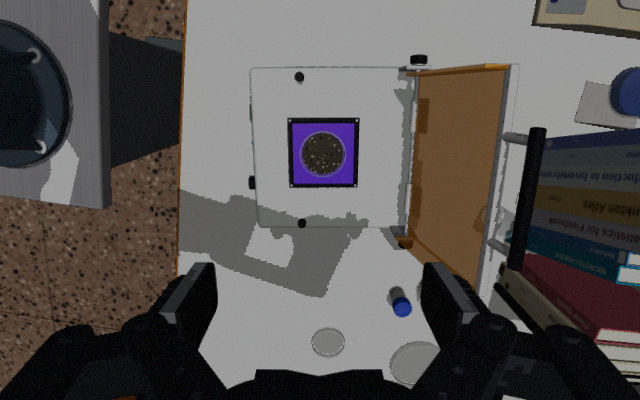

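The dish sits centred on the window, both at about (323,153), with the bystanders untouched. The bar runs from (537,128) to (515,270), as predicted. I'll check clearance to the books behind it.

```bash
python3 - <<'E'
from h import *
import pickle
c=pickle.load(open('w4.pkl','rb'));t=pickle.load(open('cs.pkl','rb'))
for p in((537,128),(515,270),(526,199)):print(onz(c,*p,.278))
# books: front edges in top view, at several heights
for p in((350,102),(305,102),(370,100)):print([onz(t['top'],*p,z).round(3)[:2] for z in(0,.2,.25)])
# two-view: red book front top corner in scene ~(283,108)
for p in((246,182),(288,140)):print(onz(t['scene'],*p,0))
im=np.load('pics/scene0.npy');cv2.imwrite('pics/bk.png',cv2.resize(im[70:220,160:340],None,fx=4,fy=4)[:,:,::-1])
E
```

```text
[0.62532382 0.06602624 0.278     ]
[ 0.64386857 -0.04399598  0.278     ]
[0.63369047 0.01431541 0.278     ]
[array([ 0.809, -0.107]), array([ 0.746, -0.097]), array([ 0.731, -0.094])]
[array([0.81 , 0.037]), array([0.747, 0.029]), array([0.732, 0.027])]
[array([ 0.815, -0.172]), array([ 0.752, -0.153]), array([ 0.736, -0.149])]
[0.79770355 0.01371053 0.        ]
[ 0.84501842 -0.22423925  0.        ]
```

View pics/bk.png

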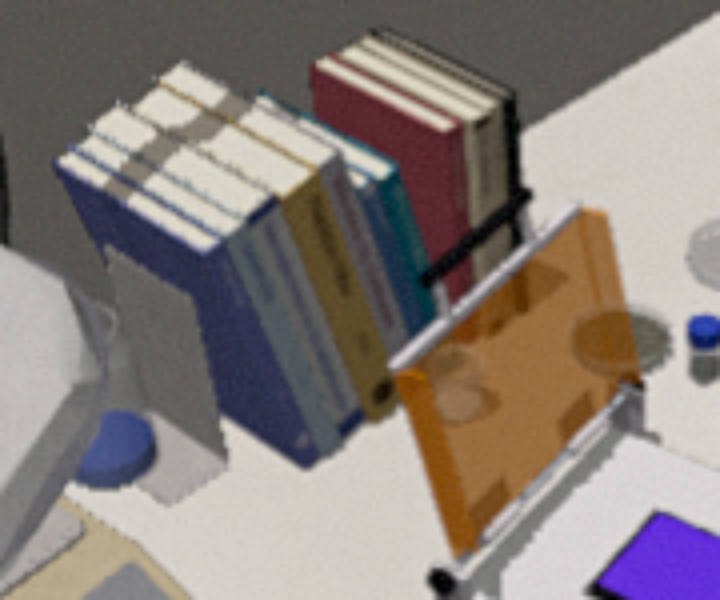

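Books are at x > 0.73, well clear. Approaching above the bar with the fingers partly open.

```bash
python3 -m handwheel '[[10,2,0,0,0,0,0.8],[25,3,0,0,0,0,0.7],[30,4,0,0,0,0,0.65],[30,4,0,0,0,0,0.65],[30,4,0,0,0,0,0.65],[20,3,0,0,0,0,0.65],[9,2,0,0,0,0,0.65],[0,0,0,0,0,0,0.65],[0,0,0,0,0,0,0.65],[0,0,0,0,0,0,0.65]]' 30
python3 -m handwheel '[[0,0,-15,0,0,0,0.65],[0,0,-20,0,0,0,0.65],[0,0,-20,0,0,0,0.65],[0,0,-15,0,0,0,0.65],[0,0,-10,0,0,0,0.65],[0,0,0,0,0,0,0.65],[0,0,0,0,0,0,0.65],[0,0,0,0,0,0,0.65],[0,0,0,0,0,0,0.65],[0,0,0,0,0,0,0.65]]'
python3 - <<'E'
from h import *
im,c=snap('wrist','w5.png');print(proj(c,(.634,.0145,.278)))
E
```

```text
t: 14.05
tcp_pos: [0.6334, 0.0143, 0.3842]
tool_rot: [0.654, 0.756, 0.0, 0.0]
force: [-0.2, -0.3, -1.0]
finger_gap: 0.647
gripper_force: 0.0
t: 15.3
tcp_pos: [0.6341, 0.0143, 0.3041]
tool_rot: [0.654, 0.756, 0.0, 0.0]
force: [-0.4, 0.5, 0.0]
finger_gap: 0.65
gripper_force: 0.0
[317.1277374  241.14053777]
```

View pics/w5.png

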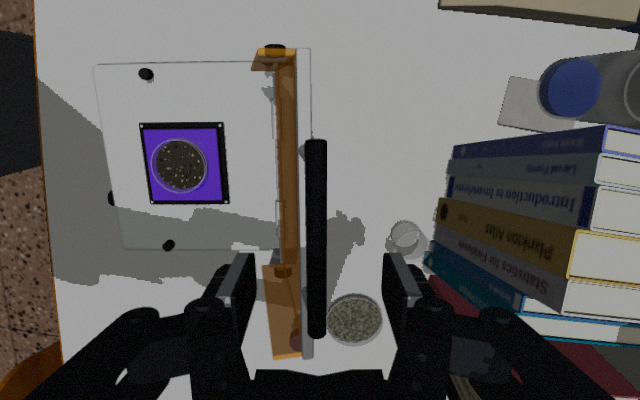

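The bar runs from (316,140) to (316,337), midway between the fingers. Descending and closing.

```bash
python3 -m handwheel '[[0,0,-12,0,0,0,0.65],[0,0,-14,0,0,0,0.65],[0,0,-10,0,0,0,0.65],[0,0,-4,0,0,0,0.6],[0,0,0,0,0,0,0.5],[0,0,0,0,0,0,0.4],[0,0,0,0,0,0,0.3],[0,0,0,0,0,0,0.2],[0,0,0,0,0,0,0],[0,0,0,0,0,0,0]]' 40
python3 -m handwheel '[[0,0,0,0,0,0,0],[0,0,0,0,0,0,0],[0,0,0,0,0,0,0],[0,0,0,0,0,0,0],[0,0,0,0,0,0,0],[0,0,0,0,0,0,0],[0,0,0,0,0,0,0],[0,0,0,0,0,0,0],[0,0,0,0,0,0,0],[0,0,0,0,0,0,0]]'
python3 - <<'E'
import numpy as np
# row table: eased angle 1.78->pi/4 in 40 rows, tilt 0->16deg
N=40;u=np.linspace(0,1,N+1);e=np.clip((u-.5)*1.1+.5,0,1);e=u*u*(3-2*u)
a=1.78+(np.pi/4-1.78)*e;th=np.radians(16)*e
s=-190*np.cos(a)+14*np.sin(th);z=190*np.sin(a)-14*np.cos(th)
X=np.round(np.c_[s*.989,s*.146,z]);X-=X[0];d=np.diff(X,axis=0)
for r,A,t in zip(d,a[1:],th[1:]):print(r.astype(int).tolist(),round(np.degrees(A),1),round(np.degrees(t),1))
print(X[-1])
E
```

```text
t: 16.6
tcp_pos: [0.6328, 0.0141, 0.2642]
tool_rot: [0.654, 0.756, -0.001, -0.001]
force: [-5.7, -0.6, 4.5]
finger_gap: 0.108
gripper_force: 39.2
t: 17.85
tcp_pos: [0.6328, 0.0141, 0.2642]
tool_rot: [0.654, 0.756, -0.001, -0.001]
force: [-6.2, -1.1, 5.5]
finger_gap: 0.11
gripper_force: 39.2
[0, 0, 0] 101.9 0.0
[-1, 0, 0] 101.6 0.1
[-2, -1, 0] 101.1 0.3
[-2, 0, 1] 100.4 0.4
[-3, 0, 0] 99.5 0.7
[-3, -1, 1] 98.5 1.0
[-4, 0, 0] 97.4 1.3
[-4, -1, 1] 96.1 1.7
[-4, -1, 0] 94.6 2.1
[-5, 0, 1] 93.1 2.5
[-6, -1, 0] 91.4 3.0
[-5, -1, 0] 89.7 3.5
[-6, -1, 0] 87.8 4.0
[-6, -1, 0] 85.9 4.5
[-7, -1, -1] 84.0 5.1
[-6, -1, -1] 81.9 5.6
[-7, -1, -1] 79.9 6.2
[-6, -1, -1] 77.8 6.8
[-7, -1, -2] 75.6 7.4
[-6, -1, -2] 73.5 8.0
[-7, -1, -2] 71.4 8.6
[-6, -1, -2] 69.2 9.2
[-7, 0, -3] 67.1 9.8
[-6, -1, -2] 65.1 10.4
[-6, -1, -3] 63.0 10.9
[-5, -1, -3] 61.1 11.5
[-5, -1, -4] 59.1 12.0
[-5, -1, -3] 57.3 12.5
[-5, 0, -3] 55.6 13.0
[-4, -1, -3] 53.9 13.5
[-4, 0, -3] 52.4 13.9
[-4, -1, -3] 50.9 14.3
[-3, 0, -3] 49.6 14.7
[-3, -1, -2] 48.5 15.0
[-2, 0, -3] 47.4 15.3
[-2, -1, -1] 46.6 15.6
[-2, 0, -2] 45.9 15.7
[-1, 0, -1] 45.4 15.9
[-1, 0, -1] 45.1 16.0
[0, 0, 0] 45.0 16.0
[-168.  -25.  -51.]
```

Bar gripped (gap 0.11 ≈ 11 mm). Swinging the shield along its arc, ten rows at a time.

```bash
python3 -m handwheel '[[0,0,0,0,0,0,0],[-1,0,0,0,0,0,0],[-2,-1,0,0,0,0,0],[-2,0,1,0,-0.3,0,0],[-3,0,0,0,-0.3,0,0],[-3,-1,1,0,-0.3,0,0],[-4,0,0,0.1,-0.3,0,0],[-4,-1,1,0.1,-0.4,0,0],[-4,-1,0,0.1,-0.4,0,0],[-5,0,1,0.1,-0.5,0,0]]'
```

```text
t: 19.1
tcp_pos: [0.6061, 0.0102, 0.2682]
tool_rot: [0.654, 0.756, 0.017, 0.015]
force: [2.0, 0.0, 3.0]
finger_gap: 0.109
gripper_force: 39.1
```

```bash
python3 -m handwheel '[[-6,-1,0,0.1,-0.5,0,0],[-5,-1,0,0.1,-0.5,0,0],[-6,-1,0,0.1,-0.5,0,0],[-6,-1,0,0.1,-0.5,0,0],[-7,-1,-1,0.1,-0.6,0,0],[-6,-1,-1,0.1,-0.6,0,0],[-7,-1,-1,0.1,-0.6,0,0],[-6,-1,-1,0.1,-0.6,0,0],[-7,-1,-2,0.1,-0.6,0,0],[-6,-1,-2,0.1,-0.6,0,0]]'
```

```text
t: 20.35
tcp_pos: [0.5426, 0.0007, 0.2595]
tool_rot: [0.653, 0.754, 0.055, 0.045]
force: [-2.0, 4.0, 6.4]
finger_gap: 0.109
gripper_force: 41.9
```

```bash
python3 -m handwheel '[[-7,-1,-2,0.1,-0.6,0,0],[-6,-1,-2,0.1,-0.6,0,0],[-7,-1,-3,0.1,-0.6,0,0],[-6,-1,-2,0.1,-0.6,0,0],[-6,-1,-3,0.1,-0.5,0,0],[-5,-1,-3,0.1,-0.5,0,0],[-5,-1,-4,0.1,-0.5,0,0],[-5,-1,-3,0.1,-0.5,0,0],[-5,0,-3,0.1,-0.5,0,0],[-4,-1,-3,0.1,-0.5,0,0]]'
python3 - <<'E'
from h import *
from scipy.spatial.transform import Rotation as R
s=manip.sense();M=R.from_quat(s['tool_rot']).as_matrix();b=s['tcp_pos']-.014*M[:,2]
x=np.array([.989,.146]);h=np.array([.593,.0086]);f=-(b[:2]-h)@x
print(b,M[:,2],f,b[2]-.092,np.hypot(f,b[2]-.092),np.degrees(np.arctan2(b[2]-.092,f)),s['force'],s['ft_torque'])
E
```

```text
t: 21.6
tcp_pos: [0.4859, -0.008, 0.2309]
tool_rot: [0.649, 0.751, 0.092, 0.073]
force: [-0.8, 6.0, 1.5]
finger_gap: 0.111
gripper_force: 41.2
[ 0.48267761 -0.00861019  0.24451308] [ 0.22978418  0.04293788 -0.97229397] 0.11162153036406015 0.15251308154413418 0.18899631235265552 53.80028659410765 [-0.77867614  6.01069824  1.5219874 ] [0.91956388 0.12383233 0.31491373]
```

```bash
python3 -m handwheel '[[-4,0,-3,0,-0.4,0,0],[-4,0,-3,0,-0.4,0,0],[-3,-1,-3,0,-0.4,0,0],[-3,0,-3,0,-0.3,0,0],[-3,0,-2,0,-0.3,0,0],[-2,0,-2,0,0,0,0],[-1,0,-1,0,0,0,0],[-1,0,-1,0,0,0,0],[0,0,0,0,0,0,0],[0,0,0,0,0,0,0]]'
python3 - <<'E'
from h import *
from scipy.spatial.transform import Rotation as R
s=manip.sense();M=R.from_quat(s['tool_rot']).as_matrix();b=s['tcp_pos']-.014*M[:,2]
x=np.array([.989,.146]);h=np.array([.593,.0086]);f=-(b[:2]-h)@x
print(b,f,np.hypot(f,b[2]-.092),np.degrees(np.arctan2(b[2]-.092,f)),s['force'])
im,c=snap('scene','s2.png');y=np.array([-.146,.989,0])
print(proj(c,b+.055*y),proj(c,b-.055*y))
cv2.imwrite('pics/s2c.png',cv2.resize(im[110:290,220:480],None,fx=3,fy=3)[:,:,::-1])
E
```

```text
t: 22.85
tcp_pos: [0.4672, -0.0108, 0.2139]
tool_rot: [0.648, 0.75, 0.102, 0.088]
force: [-5.3, -3.8, 6.1]
finger_gap: 0.108
gripper_force: 42.1
[ 0.46352849 -0.01131264  0.22741969] 0.13095457001191174 0.1883815066112101 45.96033532482476 [-5.30469727 -3.83846237  6.07535955]
[325.59776855 182.06410291] [348.88274933 156.53649793]
```

View pics/s2c.png

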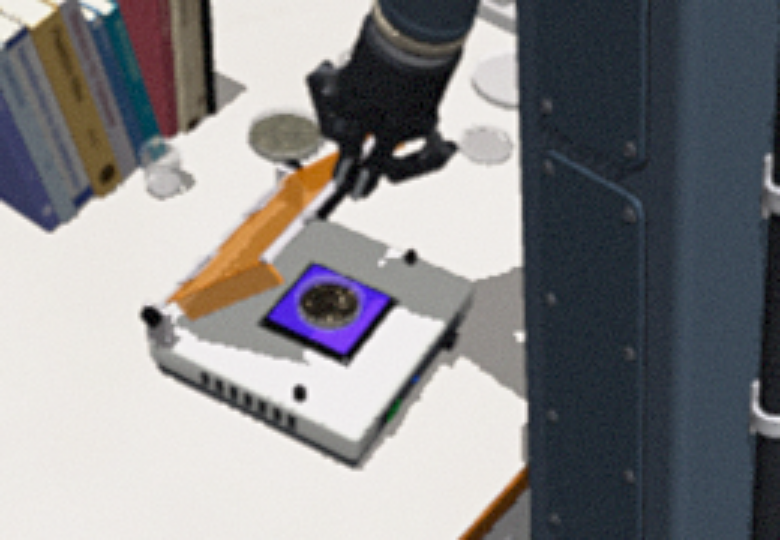

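The shield is at about 46° and gripped. The bar's left end at full-frame (326,181) matches the prediction of (325.6,182), and the dish is centred on the window. One small trim, hold, and hand in.

```bash
python3 -m handwheel '[[-1,0,0,0,0,0,0],[-1,0,-1,0,0,0,0],[0,0,-1,0,0,0,0],[0,0,0,0,0,0,0],[0,0,0,0,0,0,0],[0,0,0,0,0,0,0],[0,0,0,0,0,0,0],[0,0,0,0,0,0,0],[0,0,0,0,0,0,0],[0,0,0,0,0,0,0]]'
python3 - <<'E'
from h import *
from scipy.spatial.transform import Rotation as R
s=manip.sense();M=R.from_quat(s['tool_rot']).as_matrix();b=s['tcp_pos']-.014*M[:,2]
x=np.array([.989,.146]);h=np.array([.593,.0086]);f=-(b[:2]-h)@x;a=np.degrees(np.arctan2(b[2]-.092,f))
print(a,s['force'],s['finger_gap'],s['t'])
if 44<a<46.5 and s['finger_gap']>.08: print(manip.sign_off())
E
```

```text
t: 24.15
tcp_pos: [0.4655, -0.011, 0.2122]
tool_rot: [0.648, 0.75, 0.102, 0.088]
force: [-4.7, -7.2, 6.2]
finger_gap: 0.109
gripper_force: 42.1
45.20395699962047 [-4.67177198 -7.19872639  6.21429257] 0.10877801210361965 24.15
the job is handed in; nothing more can be done
None
```

The sample dish stands centred on the violet window, released while the shield was still open; the arm is holding the shield at about 45° by its bar, the bystanders were not touched, and I handed the job in at 24 s.

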